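# Turn the desk carousel until the hourglass faces the front pointer

## Robot

A 6-joint arm with a two-finger parallel gripper is mounted at the origin on the work surface. World frame = base frame: x ahead of the robot, y to its left, z up, the work surface at z = 0. Lengths are in mm, angles in rad, forces in N, time in s.
With the tool pointing down it reaches from about 350 to 975 mm from the base axis. Payload 7.1 kg.
Tool frame: the origin (TCP) lies midway between the tips of the shut fingers; the grasp point (between the pads) lies 19 mm behind it (ctrl.grasp_offset is the distance from the TCP to the grasp point, in mm); z points along the fingers, y is the line along which they close (so a half turn about z gives the same grasp; the last joint's range is limited). The gripper opens to 88 mm and grips with 3 to 60 N. Pads are 20 mm wide; open, the fingers measure 115 mm over their backs; the gripper's body (75 mm by 178 mm) begins 61 mm behind the grasp point.
Start: joints at [-1.171, 0.423, 1.63, -0, 1.089, -0.019], TCP at [254.18, -570.962, 222.675] pointing down, gripper open.
Joint ranges: [-3, 3], [-0.9, 2.11], [0.09, 2.58], [-1.31, 4.45], [0.11, 2.69], [-2.54, 2.54]. Speed limits (rad/s): [2.39, 2.39, 3.01, 3.14, 3.14, 3.14].

## Interface

Orientations are given as a rotation vector (axis times angle).
In Python, from workcell import ctrl gives the robot as it stands. The module is installed in compiled form; this text tells all that it offers.
- The arm moves only by the tool servo_tool, never from a script. Its argument "rows" is a list of rows, each a list of 7 numbers: the turn, a rotation vector about the tool's x, y, z as a fraction of full scale, then the shift along the tool's x, y, z as a fraction of full scale, then the finger opening in mm, from 0 to 87.8. A call has 1 to 10 rows; each row is the pose to reach, as a shift and turn from the pose commanded when the call began, along the tool's axes at that moment; what a row does not reach only later rows make up. Full scale, the value 1, is 20 cm for a shift and 1.5 rad for a turn. A row lasts 1/8 s, in which the tool goes at most 62.5 mm and 10.7 degrees, less where a joint would pass 70% of its speed; a pose out of reach is approached as far as the arm can. A call with a number of a shift or a turn outside -1 to 1 is refused whole. A call with a gripper value outside its range is refused whole. The fingers move at their own pace and stop on an object; the grip force is fixed at half the most. Time passes only in rows, so rows that repeat a pose let the fingers close. It gives the time, the measured TCP pose, the force, the opening and the grip force at its end, in the units of the state.
- ctrl.get_obs(): the state, without advancing time (a new reading comes with each control period).
- ctrl.get_image(name): name is "scene" or "top"; returns (picture, depth): 384x512x3 uint8, red, green, blue; 384x512 float32, mm along the optical axis (not along the pixel's ray), 0 where there is no reading.
- ctrl.camera_info(name): a dict with "intrinsics" (3x3 intrinsics, pixels), "R" (3x3) and "t" (3): a world point X has camera coordinates R X + t. Camera axes: x right, y down, z forward; pixel columns grow to the right and rows downward; lengths in mm; the calibration is good to about 2 mm. A picture is of the moment at which its call begins. camera_info takes no time and is no camera call.
- ctrl.close_job(): hands the job in; it is judged then, once.
The state is a dict: "t": time; "qpos": joint angles; "qvel": joint speeds; "joint_torque": joint torques, N m; "ee_pos": TCP position; "orientation": TCP orientation; "ft_force": force on the tool from outside, world axes, zero at the start; "moment": the same for the moment, N m; "width": finger opening in mm; "grasp_force": force on a finger pad.
Only numpy, scipy, OpenCV 4.12 (cv2) and the standard library are available. Lean on these libraries where they do the work, as an engineer would, in place of code of your own. Each camera call takes 0.05 s, during which the arm holds its last target. There are 200 camera calls.

## Task

Turn the round desk organizer gently, by pushing the pegs or edge of its rim with a fingertip, until the red hourglass timer stands centred in line with the orange front pointer on the base. Do not touch, lift or knock over the things standing on the turntable, leave the rest of the desk as it is, and finish with the hand clear.

Things in the scene. Friction and masses are not known exactly. Their poses are not given: they have to be found in the camera images.
- front_mark (a point): Outer end, on top, of the orange front pointer: a flat strip 26 mm wide, 6 mm high, fixed to the base and sticking out from under the turntable, roughly towards the robot. 175 mm horizontally from the turning axis; its x axis points from here to the turning axis, z up.
- hub (a point): Centre of the turntable's top face, 26 mm above the desk, on the vertical turning axis; x and y turn with it. Pale wooden disc 264 mm across, 14 mm thick, with a 24 mm wide, 34 mm high central stub and four upright dividers (26 mm high, out to radius 96 mm, at 45, 135, 225, 315 degrees from x). Each of the four bays holds one thing, about 62 mm from the axis.
- carousel (a joint): Angle in rad that the turntable has turned from its start (0), counter-clockwise from above positive. No stops either way; a light friction (about 1 N at the rim) holds it where it is left.
- hourglass: Hourglass timer with red plastic end caps, 44 mm in diameter, 64 mm high, loose in one of the bays on the turntable (never the front one at the start). Origin at the centre of its underside, z up.
- jar: Glass jar with blue cap, 42 mm in diameter, 55 mm high, loose in a bay. Origin at the centre of its underside.
- tin: Round brass pin tin, 46 mm in diameter, 30 mm high, loose in a bay. Origin at the centre of its underside.
- eraser: White eraser 28 x 45 x 18 mm, loose in a bay. Origin at the centre of its underside.
- holder: Bamboo pencil holder with pencils on the robot's left, 70 mm in diameter, 95 mm high (pencils to 140 mm), loose. Origin at the centre of its underside. Bystander.
- tumbler: Steel tumbler, 68 mm in diameter, 85 mm high, loose on a 6 mm grey silicone coaster on the robot's right. Origin at the centre of its underside. Bystander.
- steel_lid (a joint): Lid angle of the steel hinged box (150 x 200 mm, 75 mm high and a knob on top, fixed) on the robot's right: 0 shut, rad. Bystander; a plywood clipboard with two chrome binder clips lies on the robot's left.
- peg_top (a point): Top centre (66 mm above the desk) of one of eight dark steel finger pegs on the turntable's rim. All are upright, 12 mm in diameter, 40 mm high above the top face, 123 mm from the axis, at 22.5, 67.5, 112.5 ... degrees (every 45) from hub's x axis; this one is at 22.5.
Not all that is in view belongs to the job. There is more than one size of the eraser; the job needs the larger. There is more than one size of the jar; the job needs the smaller.

How it is judged:
By the outcome, as a careful person would: the job done as asked, in the order asked, and still so for the second after the job is handed in, with the robot touching nothing.
It also fails if it takes over 64 s, if anything falls off the work surface, if the arm or the gripper's body presses on something with over 40 N, if the wrist force passes 120 N, or if a joint passes its speed limit or range.

## Working session

There is one attempt and no reset: what is moved stays moved. The work goes in short steps, Python scripts to look and compute and a tool call to move; the robot and the scene stay as the last step left them, time stands still between calls to the robot, and variables do not carry over. Pictures are saved under pics/ and viewed, at most 10 in all, crops included, and the job is handed in when it is done.

Besides the shell and the picture viewer there is one more tool, called after "Request:" as a command line: name --pt "numbers of a row" for each row, then --argument value for the rest. servo_tool: Moves the arm, as the interface text tells. Its arguments: {"type":"object","properties":{"rows":{"type":"array","items":{"type":"array","items":{"type":"number"}}}},"required":["rows"]}

```bash
mkdir -p pics; cat > h.py <<'E'
import numpy as np, cv2
from workcell import ctrl
def shot(n,f=None):
    p,d=ctrl.get_image(n)
    if f: cv2.imwrite('pics/'+f,p[:,:,::-1])
    return p,d
def ray(n,uv,z):
    c=ctrl.camera_info(n);K=np.array(c['intrinsics']);R=np.array(c['R']);t=np.array(c['t'])
    o=-R.T@t;d=R.T@np.linalg.inv(K)@np.array([uv[0],uv[1],1.])
    return o+d*(z-o[2])/d[2]
def cloud(n,d):
    c=ctrl.camera_info(n);K=np.array(c['intrinsics']);R=np.array(c['R']);t=np.array(c['t'])
    v,u=np.indices(d.shape);P=np.stack([(u-K[0,2])/K[0,0]*d,(v-K[1,2])/K[1,1]*d,d],-1)
    return (P-t)@R
E
python3 - <<'E'
from h import *
a,_=shot('top','top0.png');b,_=shot('scene','scene0.png')
o=ctrl.get_obs();print(o['ee_pos'],o['orientation'])
for n in('top','scene'):
    c=ctrl.camera_info(n);print(-np.array(c['R']).T@c['t'])
E
```

```text
[ 253.97599649 -570.52326313  221.97382554] [-3.07163041e+00 -6.52721211e-01  4.72694106e-04]
[ 333.80904352  -38.1500416  1038.59227783]
[ 982.98734096 -298.3439387   876.11046987]
```

View pics/top0.png

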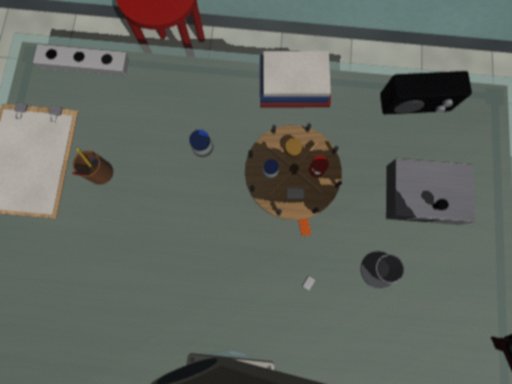

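View pics/scene0.png

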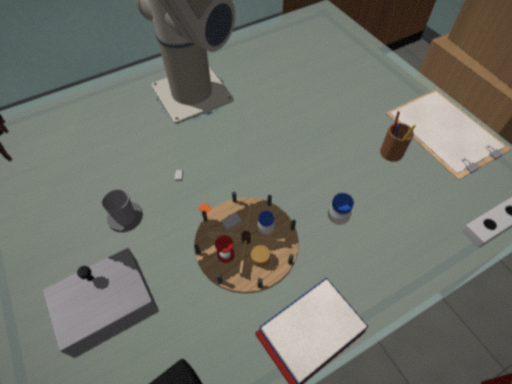

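Top view: the turntable's hub is near (294,170), the orange pointer's end is at (306,234) and the red hourglass is at (319,164). The jar on the turntable (271,168) is the smaller one, and the loose jar at (200,140) and small eraser at (309,283) are decoys. The hourglass has to turn roughly 80-90° clockwise. Next I'll measure this properly.

```bash
cat >> h.py <<'E'
def mask(p,lo,hi,box):
    h=cv2.cvtColor(p,cv2.COLOR_RGB2HSV);m=cv2.inRange(h,lo,hi);z=np.zeros_like(m);x0,y0,x1,y1=box;z[y0:y1,x0:x1]=m[y0:y1,x0:x1];return z
def measure(f=None):
    p,d=shot('top',f);P=cloud('top',d)
    o=mask(p,(5,170,120),(18,255,255),(270,205,340,250))
    r=mask(p,(0,120,50),(4,255,255),(235,115,355,230))|mask(p,(170,120,50),(180,255,255),(235,115,355,230))
    om=P[o>0];rp=P[r>0];cap=rp[rp[:,2]>57]
    pv=np.argwhere(o>0);
    ptr=ray('top',pv.mean(0)[::-1],6)
    (c,rad)=cv2.minEnclosingCircle(cap[:,:2].astype(np.float32))
    # disc edge: top-face depth points
    near=(P[...,2]>18)&(P[...,2]<34)&(np.hypot(P[...,0]-ptr[0]-150,P[...,1]-ptr[1])<220)
    k=np.zeros_like(near);k[110:228,238:350]=1
    ds=P[near&k][:,:2].astype(np.float32)
    hc,hr=cv2.minEnclosingCircle(ds)
    pegs=(P[...,2]>45)&k
    n,l,s,_=cv2.connectedComponentsWithStats(pegs.astype(np.uint8))
    pg=[(P[l==i].max(0)[2].round(),P[l==i].mean(0)[:2].round(1),s[i,4]) for i in range(1,n)]
    rows=np.argwhere(o>0)
    return dict(p=p,ptr=ptr,tipdir=om.mean(0),hg=np.array(c),hgr=rad,hgm=cap.mean(0),hub=np.array(hc),hubr=hr,pegs=pg,om=om)
E
python3 - <<'E'
from h import *
m=measure()
for k in('ptr','tipdir','hg','hgr','hgm','hub','hubr','pegs'):print(k,m[k])
p=m['p'];cv2.imwrite('pics/crop0.png',cv2.resize(p[110:245,230:360,::-1],None,fx=4.4,fy=4.4,interpolation=2))
cv2.imwrite('pics/x.png',p)
E
```

```text
ptr [ 452.08054678 -158.05907937    6.        ]
tipdir [ 452.1433113  -158.09204327    5.67029082]
hg [ 605.19250488 -176.79344177]
hgr 21.562480926513672
hgm [ 606.00096908 -176.00590504   89.54258262]
hub [ 596.57452393 -114.0102005 ]
hubr 131.88055419921875
pegs [(np.float64(1039.0), array([333.8, -38.2]), np.int32(1)), (np.float64(1039.0), array([333.8, -38.2]), np.int32(1)), (np.float64(1039.0), array([333.8, -38.2]), np.int32(1)), (np.float64(68.0), array([699.9, -51. ]), np.int32(25)), (np.float64(68.0), array([ 713.6, -143.9]), np.int32(24)), (np.float64(1039.0), array([333.8, -38.2]), np.int32(1)), (np.float64(1039.0), array([333.8, -38.2]), np.int32(1)), (np.float64(1039.0), array([333.8, -38.2]), np.int32(1)), (np.float64(1039.0), array([ 652.1, -106.8]), np.int32(235)), (np.float64(1039.0), array([333.8, -38.2]), np.int32(1)), (np.float64(1039.0), array([ 593.9, -113.7]), np.int32(362)), (np.float64(1039.0), array([333.8, -38.2]), np.int32(1)), (np.float64(1039.0), array([333.8, -38.2]), np.int32(1)), (np.float64(68.0), array([ 658.4, -218.9]), np.int32(27)), (np.float64(
[... 1844 characters left out ...]
1)), (np.float64(1039.0), array([333.8, -38.2]), np.int32(1)), (np.float64(1039.0), array([333.8, -38.2]), np.int32(1)), (np.float64(1039.0), array([333.8, -38.2]), np.int32(1)), (np.float64(68.0), array([ 490.1, -176.8]), np.int32(22)), (np.float64(67.0), array([476.1, -84.5]), np.int32(20)), (np.float64(1039.0), array([333.8, -38.2]), np.int32(1)), (np.float64(1039.0), array([333.8, -38.2]), np.int32(1)), (np.float64(1039.0), array([333.8, -38.2]), np.int32(1)), (np.float64(1039.0), array([333.8, -38.2]), np.int32(1)), (np.float64(1039.0), array([333.8, -38.2]), np.int32(1)), (np.float64(1039.0), array([333.8, -38.2]), np.int32(1)), (np.float64(1039.0), array([333.8, -38.2]), np.int32(1))]
```

View pics/crop0.png

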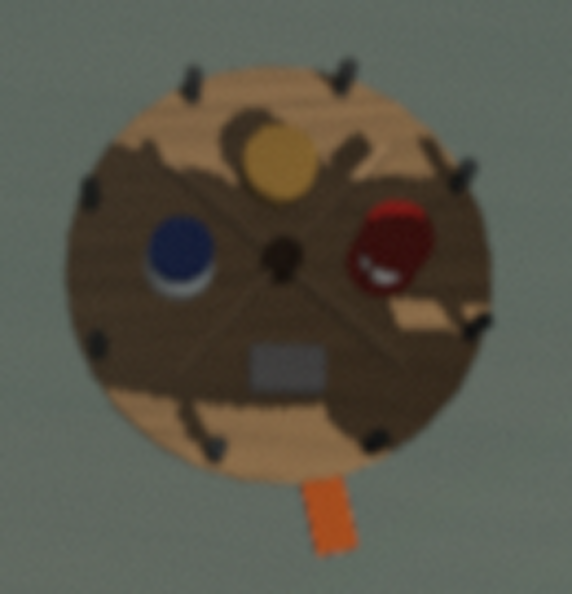

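The eight pegs average to a hub at (595,-114), with one peg at -104°. The pointer is at -162.8° and the hourglass at about -81°, so the turn is about -82°. I'll drop shut fingers into the gap at -81.5° and push the -104° peg clockwise around the front.

```bash
cat >> h.py <<'E'
from scipy.spatial.transform import Rotation as Ro
HUB=np.array([595.,-114.])
def row(x,y,z,yaw):
    o=ctrl.get_obs();R0=Ro.from_rotvec(o['orientation'])
    a=np.radians(yaw);c,s=np.cos(a),np.sin(a)
    R1=Ro.from_matrix([[c,s,0],[s,-c,0],[0,0,-1]])
    w=(R0.inv()*R1).as_rotvec()/1.5;d=R0.inv().apply(np.array([x,y,z])-o['ee_pos'])/200
    return np.r_[w,d].round(3).tolist()
def at(th,z=42,r=126,yaw=None):
    a=np.radians(th);return row(HUB[0]+r*np.cos(a),HUB[1]+r*np.sin(a),z,th+180 if yaw is None else yaw)
E
python3 - <<'E'
from h import *
print(at(-81.5,200))
E
```

```text
[-0.001, -0.001, -0.867, 2.318, -0.785, 0.111]
```

Request:
servo_tool --pt "0 0 -0.1 0.25 -0.08 0 0" --pt "0 0 -0.2 0.5 -0.17 0 0" --pt "0 0 -0.3 0.75 -0.25 0 0" --pt "0 0 -0.4 0.98 -0.33 0 0" --pt "0 0 -0.4 0.98 -0.33 0 0"

```text
t: 0.78
ee_pos: [408.3, -428.7, 222.4]
orientation: [-2.738, -1.538, -0.0]
ft_force: [0.2, -0.3, -0.5]
width: 41.3
grasp_force: 0.0
```

```bash
python3 -c "
from h import *
print(at(-81.5,200))"
```

```text
[-0.0, -0.0, -0.464, 1.346, 0.382, 0.113]
```

Request:
servo_tool --pt "0 0 -0.11 0.22 0.06 0 0" --pt "0 0 -0.22 0.45 0.12 0 0" --pt "0 0 -0.33 0.67 0.19 0 0" --pt "0 0 -0.45 0.9 0.25 0.1 0" --pt "0 0 -0.46 0.9 0.25 0.1 0"

```text
t: 1.4
ee_pos: [543.8, -302.3, 200.9]
orientation: [-2.058, -2.37, 0.001]
ft_force: [-0.4, 0.3, -0.6]
width: 0.5
grasp_force: 0.0
```

```bash
python3 -c "
from h import *
print(at(-81.5,200), at(-81.5,42))"
```

```text
[-0.001, -0.001, -0.005, 0.266, 0.39, 0.004] [-0.001, -0.001, -0.005, 0.265, 0.392, 0.794]
```

Request:
servo_tool --pt "0 0 0 0.13 0.2 0 0" --pt "0 0 0 0.266 0.39 0 0" --pt "0 0 0 0.266 0.39 0 0" --pt "0 0 0 0.266 0.39 0.2 0" --pt "0 0 0 0.266 0.39 0.35 0" --pt "0 0 0 0.266 0.39 0.45 0" --pt "0 0 0 0.266 0.39 0.45 0"

```text
t: 2.28
ee_pos: [611.7, -241.3, 111.4]
orientation: [-2.063, -2.365, 0.002]
ft_force: [0.9, 0.1, 0.5]
width: 0.4
grasp_force: 0.0
```

```bash
python3 -c "
from h import *
shot('scene','s1.png')
p=cv2.imread('pics/s1.png')[150:340,140:360];cv2.imwrite('pics/s1c.png',cv2.resize(p,None,fx=3.4,fy=3,interpolation=2))
print(ctrl.get_obs()['ee_pos'],at(-81.5,42))"
```

```text
[ 612.79239735 -241.40051661  112.69622872] [-0.0, -0.0, -0.008, 0.013, 0.006, 0.353]
```

View pics/s1c.png

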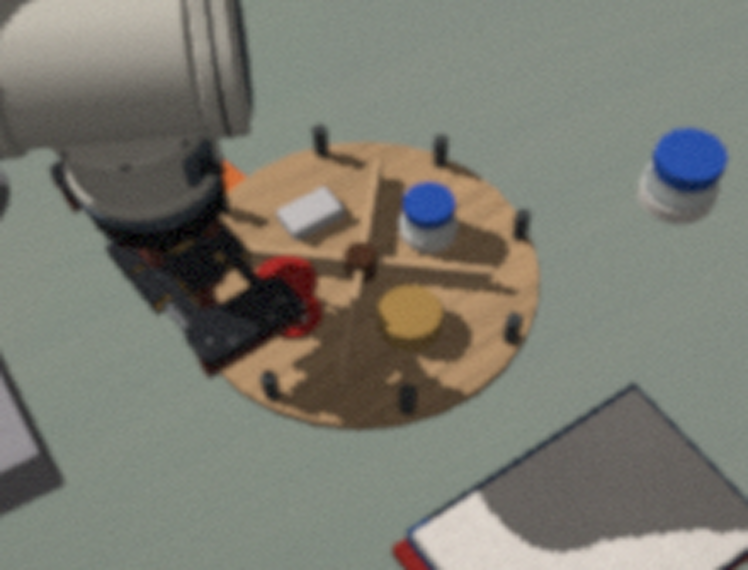

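The scene crop shows the gripper over the right rim between two pegs ((270,383) is the far one) with nothing touched. The hourglass (285,295) stands inboard of it, and there is room to go down.

Request:
servo_tool --pt "0 0 0 0.01 0 0.12 0" --pt "0 0 0 0.01 0 0.24 0" --pt "0 0 0 0.01 0 0.35 0" --pt "0 0 0 0.01 0 0.35 0"

```text
t: 2.82
ee_pos: [612.3, -238.4, 41.7]
orientation: [-2.062, -2.368, 0.001]
ft_force: [0.0, 0.1, -0.5]
width: 0.4
grasp_force: 0.0
```

```bash
python3 -c "
from h import *
print(ctrl.get_obs()['ee_pos'],ctrl.get_obs()['ft_force'])
for t in range(-84,-109,-3): print(at(t,42))"
```

```text
[ 612.27053434 -238.37269747   41.66839285] [ 0.03816544  0.11987967 -0.53862787]
[-0.001, -0.001, 0.022, -0.002, -0.021, -0.002]
[-0.001, -0.001, 0.057, 0.0, -0.054, -0.002]
[-0.001, -0.001, 0.092, 0.004, -0.087, -0.001]
[-0.001, -0.001, 0.127, 0.009, -0.119, -0.001]
[-0.001, -0.001, 0.162, 0.016, -0.151, -0.001]
[-0.001, -0.001, 0.197, 0.025, -0.183, -0.001]
[-0.001, -0.0, 0.231, 0.035, -0.215, -0.001]
[-0.001, -0.0, 0.266, 0.047, -0.245, -0.001]
[-0.001, -0.0, 0.301, 0.061, -0.275, -0.001]
```

Request:
servo_tool --pt "0 0 0.022 -0.002 -0.021 0 0" --pt "0 0 0.057 0 -0.054 0 0" --pt "0 0 0.092 0.004 -0.087 0 0" --pt "0 0 0.127 0.009 -0.119 0 0" --pt "0 0 0.162 0.016 -0.151 0 0" --pt "0 0 0.197 0.025 -0.183 0 0" --pt "0 0 0.231 0.035 -0.215 0 0" --pt "0 0 0.266 0.047 -0.245 0 0" --pt "0 0 0.285 0.054 -0.26 0 0" --pt "0 0 0.285 0.054 -0.26 0 0"

```text
t: 4.08
ee_pos: [560.3, -235.2, 43.5]
orientation: [2.518, 1.877, 0.001]
ft_force: [-0.4, -0.3, 0.5]
width: 0.4
grasp_force: 0.1
```

```bash
python3 -c "
from h import *
o=ctrl.get_obs();e=o['ee_pos'];print(e,o['ft_force'],np.degrees(np.arctan2(e[1]+114,e[0]-595)))
p,_=shot('top','t2.png')
cv2.imwrite('pics/t2c.png',cv2.resize(p[100:250,220:380,::-1],None,fx=4,fy=4,interpolation=2))
for t in range(-110,-138,-3): print(at(t,42))"
```

```text
[ 560.34639336 -235.1860796    43.45884295] [-0.36197777 -0.34220321  0.47976904] -105.95807672047795
[0.001, 0.0, 0.04, 0.001, -0.044, 0.006]
[0.001, 0.0, 0.075, 0.004, -0.077, 0.006]
[0.001, 0.0, 0.11, 0.009, -0.11, 0.006]
[0.001, 0.0, 0.145, 0.015, -0.142, 0.006]
[0.001, 0.0, 0.179, 0.023, -0.174, 0.006]
[0.001, -0.0, 0.214, 0.032, -0.206, 0.006]
[0.001, -0.0, 0.249, 0.044, -0.237, 0.006]
[0.001, -0.0, 0.284, 0.056, -0.267, 0.006]
[0.001, -0.0, 0.319, 0.071, -0.297, 0.006]
[0.001, -0.0, 0.354, 0.087, -0.326, 0.006]
```

View pics/t2c.png

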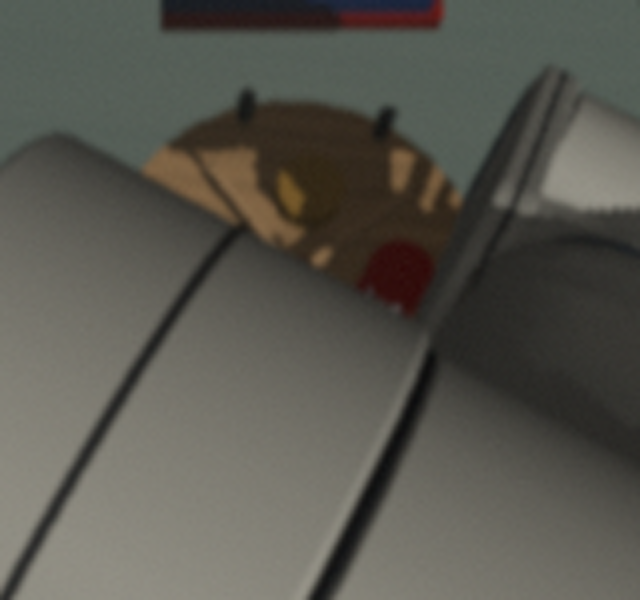

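The arm hides the near half of the turntable. Two far pegs show in the crop at (247,105) and (385,122), so I can read the disc's angle from any visible pegs.

```bash
cat >> h.py <<'E'
def pegs():
    for n in('top','scene'):
        p,d=shot(n);P=cloud(n,d);r=np.hypot(P[...,0]-HUB[0],P[...,1]-HUB[1])
        k=((P[...,2]>45)&(P[...,2]<72)&(r>108)&(r<137)&(p.max(-1)<90)).astype(np.uint8)
        N,l,s,_=cv2.connectedComponentsWithStats(k)
        for i in range(1,N):
            if s[i,4]>=10:
                c=P[l==i].mean(0)-[*HUB,0];a=np.degrees(np.arctan2(c[1],c[0]))
                print(n,s[i,4],'r%.0f ang %.1f phase %.1f'%(np.hypot(*c[:2]),a,(a-31)%45-45))
E
python3 -c "
from h import *
pegs()"
```

```text
top 24 r122 ang 20.4 phase -10.6
top 28 r123 ang -24.3 phase -10.3
scene 26 r114 ang 155.4 phase -10.6
scene 24 r116 ang 107.8 phase -13.2
scene 22 r117 ang -156.7 phase -7.7
scene 25 r122 ang 61.6 phase -14.4
scene 32 r128 ang 17.9 phase -13.1
scene 27 r128 ang -67.0 phase -8.0
scene 36 r130 ang -24.6 phase -10.6
```

Request:
servo_tool --pt "0 0 0.04 0.001 -0.044 0 0" --pt "0 0 0.075 0.004 -0.077 0 0" --pt "0 0 0.11 0.009 -0.11 0 0" --pt "0 0 0.145 0.015 -0.142 0 0" --pt "0 0 0.179 0.023 -0.174 0 0" --pt "0 0 0.214 0.032 -0.206 0 0" --pt "0 0 0.249 0.044 -0.237 0 0" --pt "0 0 0.284 0.056 -0.267 0 0" --pt "0 0 0.319 0.071 -0.297 0 0" --pt "0 0 0.354 0.087 -0.326 0 0"

```text
t: 5.48
ee_pos: [503.0, -199.8, 42.8]
orientation: [2.923, 1.149, 0.001]
ft_force: [0.9, -0.9, -0.0]
width: 0.6
grasp_force: 0.6
```

```bash
python3 -c "
from h import *
o=ctrl.get_obs();e=o['ee_pos'];print(e,o['ft_force'],np.degrees(np.arctan2(e[1]+114,e[0]-595)))
pegs()
for t in range(-138,-169,-3): print(at(t,42))"
```

```text
[ 502.99945631 -199.77976869   42.78708752] [ 0.88575165 -0.85171781 -0.00903542] -137.00403962985652
top 24 r123 ang -10.4 phase -41.4
top 26 r122 ang 34.6 phase -41.4
top 10 r122 ang -53.8 phase -39.8
top 26 r122 ang 79.4 phase -41.6
scene 26 r115 ang 170.0 phase -41.0
scene 26 r115 ang 122.2 phase -43.8
scene 36 r116 ang -135.4 phase -31.4
scene 27 r120 ang 75.1 phase -0.9
scene 27 r125 ang -97.5 phase -38.5
scene 34 r126 ang 31.0 phase -45.0
scene 25 r130 ang -54.1 phase -40.1
scene 28 r131 ang -12.2 phase -43.2
[-0.0, 0.0, 0.012, 0.001, -0.006, 0.003]
[-0.0, 0.0, 0.047, 0.002, -0.039, 0.003]
[-0.0, 0.0, 0.081, 0.005, -0.072, 0.003]
[-0.0, 0.0, 0.116, 0.01, -0.105, 0.003]
[-0.0, 0.0, 0.151, 0.017, -0.137, 0.003]
[-0.0, 0.0, 0.186, 0.025, -0.169, 0.003]
[-0.0, 0.0, 0.221, 0.035, -0.2, 0.003]
[-0.0, 0.0, 0.256, 0.046, -0.231, 0.003]
[-0.0, 0.0, 0.291, 0.059, -0.261, 0.003]
[-0.0, 0.0, 0.326, 0.074, -0.291, 0.003]
[-0.0, 0.0, 0.361, 0.09, -0.32, 0.003]
```

Request:
servo_tool --pt "0 0 0.047 0.002 -0.039 0 0" --pt "0 0 0.081 0.005 -0.072 0 0" --pt "0 0 0.116 0.01 -0.105 0 0" --pt "0 0 0.151 0.017 -0.137 0 0" --pt "0 0 0.186 0.025 -0.169 0 0" --pt "0 0 0.221 0.035 -0.2 0 0" --pt "0 0 0.256 0.046 -0.231 0 0" --pt "0 0 0.291 0.059 -0.261 0 0" --pt "0 0 0.31 0.067 -0.28 0 0" --pt "0 0 0.31 0.067 -0.28 0 0"

```text
t: 6.82
ee_pos: [474.0, -149.4, 42.6]
orientation: [-3.109, -0.449, 0.001]
ft_force: [0.3, -0.4, -0.9]
width: 0.4
grasp_force: 0.0
```

```bash
python3 -c "
from h import *
o=ctrl.get_obs();e=o['ee_pos'];print(e,o['ft_force'],np.degrees(np.arctan2(e[1]+114,e[0]-595)))
pegs()
p,d=shot('top');P=cloud('top',d)
r=mask(p,(0,120,50),(4,255,255),(235,115,355,230))|mask(p,(170,120,50),(180,255,255),(235,115,355,230))
q=P[r>0];q=q[(q[:,2]>80)&(q[:,2]<100)];print(len(q),cv2.minEnclosingCircle(q[:,:2].astype(np.float32)) if len(q) else 0)
for t in range(-166,-180,-2): print(t,at(t,42))"
```

```text
[ 474.02934119 -149.43854776   42.63817516] [ 0.34703504 -0.36838139 -0.93974436] -163.6719695270682
top 26 r123 ang 8.2 phase -22.8
top 25 r122 ang -36.7 phase -22.7
top 24 r122 ang 52.9 phase -23.1
top 25 r122 ang -81.8 phase -22.8
top 22 r122 ang 98.3 phase -22.7
top 19 r122 ang 143.0 phase -23.0
scene 28 r114 ang 142.4 phase -23.6
scene 69 r115 ang -164.3 phase -15.3
scene 26 r117 ang 95.2 phase -25.8
scene 24 r121 ang -123.0 phase -19.0
scene 31 r124 ang 49.5 phase -26.5
scene 22 r127 ang -78.5 phase -19.5
scene 25 r129 ang 5.6 phase -25.4
scene 23 r131 ang -36.1 phase -22.1
0 0
-166 [-0.0, 0.0, 0.028, 0.001, -0.027, 0.003]
-168 [-0.0, 0.0, 0.051, 0.002, -0.049, 0.003]
-170 [-0.0, 0.0, 0.074, 0.004, -0.071, 0.003]
-172 [-0.0, 0.0, 0.098, 0.007, -0.092, 0.003]
-174 [-0.0, 0.0, 0.121, 0.011, -0.114, 0.003]
-176 [-0.0, 0.0, 0.144, 0.015, -0.136, 0.003]
-178 [-0.0, 0.0, 0.167, 0.02, -0.157, 0.003]
```

Turned -67.9° so far. I'll push on to about -79°, back off, lift and clear out so I can measure the hourglass itself.

Request:
servo_tool --pt "0 0 0.028 0.001 -0.027 0 0" --pt "0 0 0.051 0.002 -0.049 0 0" --pt "0 0 0.074 0.004 -0.071 0 0" --pt "0 0 0.098 0.007 -0.092 0 0" --pt "0 0 0.121 0.011 -0.114 0 0" --pt "0 0 0.125 0.012 -0.118 0 0" --pt "0 0 0.125 0.012 -0.118 0 0" --pt "0 0 0.1 0.007 -0.09 0 0" --pt "0 0 0.074 0.004 -0.06 0 0"

```text
t: 8.1
ee_pos: [471.4, -138.0, 42.6]
orientation: [-3.129, -0.277, 0.001]
ft_force: [-0.1, -0.4, 0.2]
width: 0.5
grasp_force: 0.0
```

```bash
python3 -c "
from h import *
o=ctrl.get_obs();e=o['ee_pos'];print(e,o['ft_force'],o['qpos'].round(2))
pegs()
for a in [(480,-160,160,10),(350,-300,250,10)]: print(row(*a))"
```

```text
[ 471.36190796 -137.99405535   42.61053912] [-0.14000384 -0.42198651  0.15150117] [-0.31  0.53  2.02  0.    0.59  1.09]
top 25 r122 ang -2.2 phase -33.2
top 23 r122 ang 42.6 phase -33.4
top 24 r122 ang -47.3 phase -33.3
top 23 r123 ang 87.7 phase -33.3
top 26 r122 ang -92.4 phase -33.4
top 22 r122 ang 132.4 phase -33.6
scene 28 r115 ang 131.4 phase -34.6
scene 26 r115 ang 179.6 phase -31.4
scene 46 r116 ang -166.6 phase -17.6
scene 31 r119 ang 84.4 phase -36.6
scene 25 r120 ang -133.7 phase -29.7
scene 33 r125 ang 39.3 phase -36.7
scene 25 r126 ang -88.7 phase -29.7
scene 25 r130 ang -4.2 phase -35.2
scene 26 r131 ang -46.0 phase -32.0
[0.0, -0.0, -0.0, 0.022, 0.114, -0.587]
[0.0, -0.0, -0.0, -0.739, 0.691, -1.037]
```

Request:
servo_tool --pt "0 0 0 0 0.02 -0.2 0" --pt "0 0 0 0 0.02 -0.4 0" --pt "0 0 0 0 0.02 -0.65 0" --pt "0 0 0 -0.2 0.25 -0.85 0" --pt "0 0 0 -0.4 0.5 -1 0" --pt "0 0 0 -0.5 0.75 -1 0" --pt "0 0 0 -0.5 1 -1 0" --pt "0 0 0 -0.5 1 -1 0"

```text
t: 9.2
ee_pos: [407.7, -355.4, 242.9]
orientation: [3.129, 0.266, 0.002]
ft_force: [-0.7, 0.7, -0.3]
width: 0.2
grasp_force: 0.0
```

```bash
cat >> h.py <<'E'
def check(f):
    p,d=shot('top',f);P=cloud('top',d)
    o=mask(p,(5,170,120),(18,255,255),(270,205,340,250))
    h=cv2.cvtColor(p,cv2.COLOR_RGB2HSV)
    r=cv2.inRange(h,(0,120,40),(4,255,255))|cv2.inRange(h,(170,120,40),(180,255,255))
    rr=np.hypot(P[...,0]-HUB[0],P[...,1]-HUB[1])
    k=(r>0)&(rr<100)&(P[...,2]>82)&(P[...,2]<100);q=P[k]
    c,rad=cv2.minEnclosingCircle(q[:,:2].astype(np.float32))
    cc=ray('top',np.argwhere(k).mean(0)[::-1],90)[:2]
    for nm,v in(('circ',c),('cent',cc),('ptr',P[o>0].mean(0)[:2])):
        v=np.array(v)-HUB;print(nm,np.hypot(*v).round(1),np.degrees(np.arctan2(v[1],v[0])).round(2))
    print(rad,k.sum());cv2.imwrite('pics/c_'+f,cv2.resize(p[110:245,230:360,::-1],None,fx=4.4,fy=4.4,interpolation=2))
E
python3 -c "
from h import *
check('t3.png')
pegs()"
```

```text
circ 61.2 -160.9
cent 61.7 -161.56
ptr 149.4 -162.88
21.390342712402344 210
top 25 r122 ang -2.4 phase -33.4
top 23 r122 ang 42.6 phase -33.4
top 24 r122 ang -47.3 phase -33.3
top 24 r123 ang 87.8 phase -33.2
top 28 r122 ang -92.3 phase -33.3
top 21 r122 ang 132.5 phase -33.5
top 21 r122 ang -137.5 phase -33.5
top 19 r122 ang 177.2 phase -33.8
scene 28 r115 ang 131.3 phase -34.7
scene 25 r116 ang 179.5 phase -31.5
scene 27 r120 ang 84.2 phase -36.8
scene 25 r120 ang -133.8 phase -29.8
scene 34 r125 ang 39.3 phase -36.7
scene 31 r125 ang -89.2 phase -30.2
scene 33 r130 ang -3.8 phase -34.8
scene 27 r130 ang -45.9 phase -31.9
```

View pics/c_t3.png

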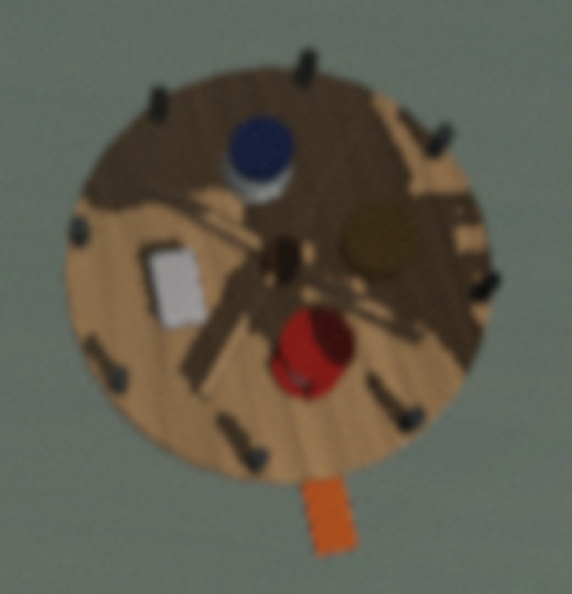

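The clean top view (crop) shows the hourglass cap around (315,350), slightly short of the pointer line; nothing has tipped. It measures about -161.2° against the pointer's -162.9°. I'll add a small push of about 2°.

```bash
python3 -c "
from h import *
print(at(-165,150),at(-165,42))"
```

```text
[-0.001, 0.001, -0.059, 0.503, -0.949, 0.462] [-0.001, 0.001, -0.059, 0.504, -0.948, 1.002]
```

Request:
servo_tool --pt "0 0 -0.03 0.2 -0.25 0 0" --pt "0 0 -0.059 0.4 -0.5 0.1 0" --pt "0 0 -0.059 0.503 -0.75 0.2 0" --pt "0 0 -0.059 0.503 -0.949 0.4 0" --pt "0 0 -0.059 0.503 -0.949 0.46 0" --pt "0 0 -0.059 0.503 -0.949 0.65 0" --pt "0 0 -0.059 0.503 -0.949 0.85 0" --pt "0 0 -0.059 0.503 -0.949 1 0" --pt "0 0 -0.059 0.503 -0.949 1 0"

```text
t: 10.48
ee_pos: [472.5, -147.4, 41.4]
orientation: [-3.113, -0.412, 0.005]
ft_force: [-0.1, -0.6, 1.1]
width: 0.6
grasp_force: 0.0
```

```bash
python3 -c "
from h import *
o=ctrl.get_obs();e=o['ee_pos'];print(e,o['ft_force'],np.degrees(np.arctan2(e[1]+114,e[0]-595)))
for t in [-168,-171,-173.5,-175,-176.2,-172]: print(t,at(t,42))"
```

```text
[ 472.54939267 -147.40221561   41.40052247] [-0.14693324 -0.63012016  1.11380726] -164.7420089258564
-168 [-0.001, 0.002, 0.036, 0.006, -0.036, -0.003]
-171 [-0.001, 0.002, 0.071, 0.008, -0.069, -0.003]
-173.5 [-0.001, 0.002, 0.1, 0.012, -0.096, -0.003]
-175 [-0.001, 0.002, 0.117, 0.014, -0.112, -0.003]
-176.2 [-0.001, 0.002, 0.131, 0.017, -0.125, -0.003]
-172 [-0.001, 0.002, 0.082, 0.009, -0.08, -0.003]
```

Request:
servo_tool --pt "0 0 0.036 0.006 -0.036 0 0" --pt "0 0 0.071 0.008 -0.069 0 0" --pt "0 0 0.1 0.012 -0.096 0 0" --pt "0 0 0.117 0.014 -0.112 0 0" --pt "0 0 0.131 0.017 -0.125 0 0" --pt "0 0 0.131 0.017 -0.125 0 0" --pt "0 0 0.131 0.017 -0.125 0 0" --pt "0 0 0.1 0.012 -0.1 0 0" --pt "0 0 0.07 0.008 -0.06 0 0" --pt "0 0 0.07 0.008 -0.06 0 0"

```text
t: 11.72
ee_pos: [472.3, -136.1, 42.6]
orientation: [-3.132, -0.246, 0.0]
ft_force: [-0.4, 0.4, -0.2]
width: 0.7
grasp_force: 0.0
```

Request:
servo_tool --pt "0 0 0 0 0.02 -0.2 0" --pt "0 0 0 0 0.02 -0.4 0" --pt "0 0 0 0 0.02 -0.65 0" --pt "0 0 0 -0.2 0.25 -0.85 0" --pt "0 0 0 -0.4 0.5 -1 0" --pt "0 0 0 -0.5 0.75 -1 0" --pt "0 0 0 -0.5 1 -1 0" --pt "0 0 0 -0.5 1 -1 0"

```text
t: 12.72
ee_pos: [404.9, -352.1, 242.8]
orientation: [3.131, 0.24, 0.001]
ft_force: [0.3, 0.3, 0.1]
width: 0.4
grasp_force: 0.0
```

```bash
python3 -c "
from h import *
check('t4.png')
check('t5.png')
pegs()"
```

```text
circ 61.5 -161.9
cent 61.7 -163.02
ptr 149.5 -162.85
21.579771041870117 213
circ 61.5 -161.89
cent 61.9 -163.08
ptr 149.2 -162.89
21.359649658203125 213
top 25 r122 ang -4.0 phase -35.0
top 23 r123 ang 41.1 phase -34.9
top 26 r122 ang -48.8 phase -34.8
top 25 r122 ang 86.0 phase -35.0
top 28 r122 ang -93.7 phase -34.7
top 20 r123 ang 130.9 phase -35.1
top 22 r122 ang -139.0 phase -35.0
top 17 r122 ang 175.5 phase -35.5
scene 24 r115 ang 129.9 phase -36.1
scene 26 r115 ang 177.7 phase -33.3
scene 26 r119 ang 82.4 phase -38.6
scene 28 r120 ang -135.5 phase -31.5
scene 36 r125 ang 37.6 phase -38.4
scene 32 r125 ang -90.6 phase -31.6
scene 33 r129 ang -5.4 phase -36.4
scene 24 r130 ang -47.5 phase -33.5
```

View pics/t4.png

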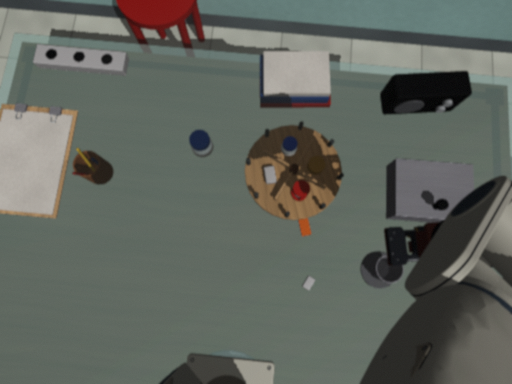

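The full view shows the hourglass (300,189) in line with the pointer (305,227), to within about 1°. Everything else looks undisturbed, and the hand is high and clear of the desk.

```bash
python3 -c "
from h import *
print(ctrl.close_job())"
```

```text
the job is handed in; nothing more can be done
None
```

The job is handed in: I turned the organizer about 80° clockwise with peg pushes, the hourglass stands in line with the orange pointer to within about 1°, nothing was tipped, and the hand is clear.

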